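Park a captive screw and open the parts chest

TASK

Open the parts chest: pull the cover's captive screw up against its spring, keep it pulled and turn it anticlockwise so that its thread catches, and drive it up to its stop so that it stays parked up by itself. Then slide the cover fully open by its tab and let go. Pull gently, with 10 to 15 N, and follow the screw as it climbs, never tugging or pressing hard on the rubber-mounted thread insert; leave the jar, screwdriver and bin where they are.

Things in the scene. Friction and masses are not known exactly. Their poses are not given: they have to be found in the camera images.
- chest: fixed dark steel chest 180 (x) x 320 (y) x 60 mm high, origin at the centre of its underside, z up, y along its length. Its aluminium cover (152 x 130 x 4 mm) lies on top over the -y half between two 8 mm guide strips and slides towards the chest's +y. The captive screw through the cover goes into a hole in the chest top and locks it.
- screw_top (a point): centre of the top of the captive screw's round knurled steel knob, on its vertical axis; rises with the screw, does not show its turning. Knob 26 mm diameter, 30 mm tall. Screw down: 126 mm above the chest's underside, at chest (x, y) = (0, -15) mm; parked: 12 to 18 mm higher (about 13 when released).
- shank: the screw's shank, origin on the screw's axis, 66 mm below screw_top. A spring pulls the screw down with 5 N when down, plus 0.5 N per mm of lift. Unturned it can be pulled up 7 mm until it stops against the insert: here the thread can catch, but the screw still locks the cover and drops back if released. Turned without being pulled up it jams at the thread's start.
- insert_top (a point): top of the round steel thread insert, 42 mm diameter, 4 mm under the knob when the screw is down. Screw held up 7 mm and turned anticlockwise from above: free for an unknown 0.2 to 2.7 rad, then the thread lifts it 9.1 mm per rad (2 mm axial play) for 1.2 rad, then 0.4 rad level to a hard stop: parked. Turning takes 0.15 to 0.3 N m. In the thread it stays put when released, for a new grasp.
- insert (a joint): height of the thread insert in its rubber mount, m: 0 at rest, positive pulled up, negative pushed down; it gives 1 mm per 8 N. Beyond 1.5 mm up (a pull of some 20 N on the knob) or 2.5 mm down (some 8 N of push on the knob in the thread) it is strained; a pull of 10 to 15 N is right. The parked screw alone rests on it with about 12 N (-1.5 mm).
- cover (a joint): how far the cover has slid open, m: 0 shut, 0.080 fully open against its stop. Needs about 3 N to slide once the screw is parked.
- tab_top (a point): centre of the upper edge of the cover's upright tab, 60 mm along chest x, 10 mm thick along chest y, standing 26 mm above the cover plate; 90 mm from the screw axis towards the chest's -y. It moves with the cover.
- jar: glass jar with lid, 60 mm diameter, 90 mm tall, origin at the centre of its underside; bystander
- driver: screwdriver with black handle lying on the bench, origin at its underside; bystander
- bin: open grey bin 90 x 130 x 45 mm, origin at the centre of its underside; bystander

How it is judged (in metres and radians):
On the way, in this order (a step that is already met when the one before it is completed fails the run):
1. the screw is pulled up against its spring by more than 4 mm, the cover still shut (z of screw_top in the frame of chest above 0.13 m and value of joint cover below 0.005 m), for 0.1 s.
2. the screw is driven up the thread to its parked height, more than 11.5 mm above its down position, the cover still shut (z of screw_top in the frame of chest above 0.1375 m and value of joint cover below 0.005 m), for 0.3 s.
At the end, for the whole second after the job is handed in: The screw stays parked by itself more than 11.5 mm above its down position, the cover is open by more than 72 of its 80 mm and at rest (z of screw_top in the frame of chest above 0.1375 m and value of joint cover above 0.072 m and velocity of joint cover below 0.005 m/s); the robot touches nothing.
It fails at once if the thread insert is strained: pulled up by more than 1.5 mm (12 N) or pushed down by more than 2.5 mm (20 N) in its rubber mount (value of joint insert above 0.0015 m or value of joint insert below -0.0025 m).
It fails at once if a bystander is moved by more than 25 mm (distance of any of jar, driver, bin from where it was at the start of the episode above 0.025 m).
It also fails if it takes over 72 s, if anything falls off the work surface, if the arm or the gripper's body presses on something with over 40 N, if the wrist force passes 120 N, or if a joint passes its speed limit or range.

ROBOT

A 6-joint arm with a two-finger parallel gripper is mounted at the origin on the work surface. World frame = base frame: x ahead of the robot, y to its left, z up, the work surface at z = 0. Lengths are in m, angles in degrees, forces in N, time in s.
With the tool pointing down it reaches from about 0.375 to 0.75 m from the base axis. Payload 9 kg.
Tool frame: the origin (TCP) lies where the fingers leave the gripper's body, on its centre line; the fingertips stand 73 mm ahead of it and the grasp point (between the pads) lies 54 mm ahead of it (robot.tip_reach is the distance from the TCP to the fingertips, in m); z points along the fingers, y is the direction in which the jaws open and shut (so a half turn about z gives the same grasp; the last joint's range is limited). The gripper opens to 85 mm and grips with 20 to 120 N. Pads are 22 mm wide; open, the fingers measure 114 mm over their backs; the gripper's body (76 mm by 85 mm) begins 54 mm behind the grasp point. The pads swing forward as they close: fully open they stand 13 mm farther back than shut.
Start: joints at [58.115, 5.964, 5.575, 89.605, 0, 77.527], TCP at [0.199, 0.566, 0.304] pointing down, gripper open.
Joint ranges: [-171.21, 171.21], [-48.23, 106.86], [-62.78, 66.21], [-105.2, 120.99], [-86.42, 89.51], [-180, 180]. Speed limits (degrees/s): [127.2, 127.2, 147.25, 180, 180, 180].

INTERFACE

Orientations are given as [roll, pitch, yaw] about the fixed x, y, z axes, in that order (R = Rz(yaw) Ry(pitch) Rx(roll)).
In Python, from plant import robot gives the robot as it stands. Calls block until the motion is done:
- robot.move_pose(position, orientation): joint-space move of the TCP to a pose.
- robot.line_to(position, vel=0.15, rotation=None, guard=None): straight line of the TCP; rotation=None keeps the orientation; vel is the mean speed in m/s. With guard (N) it stops when the force on the tool has changed by that much, and returns True; else False.
- robot.goto_joints(angles): joint-space move.
- robot.set_gripper(opening): finger opening in m; the grip force is fixed at half the most; returns when the fingers have stopped.
- robot.pause(seconds).
- robot.ik(position, orientation): joint angles nearest the present ones, or None.
- robot.observe(): the state.
- robot.grab_frame(name): name is "side" or "top" or "wrist"; returns the picture (420x560x3 uint8, blue, green, red); there is no depth.
- robot.get_calibration(name): a dict with "vertical_fov" (degrees; the focal length in pixels is half the picture's height over the tangent of half this angle, whatever the lens; pixels are square), "cx", "cy" (the principal point, pixels), "rvec" (rotation vector, rad) and "tvec" (3), from world to camera coordinates, as OpenCV has them. Camera axes: x right, y down, z forward; pixel columns grow to the right and rows downward; lengths in m; the calibration is good to about 2 mm. The wrist camera is an equidistant fisheye: a pixel r from the principal point sees the ray r / f radians off the axis. A picture is of the moment at which its call begins: read the wrist's pose just before it. get_calibration takes no time and is no camera call; for the wrist camera it gives the pose at the moment of the call.
A pose or a line that the arm cannot do raises robot.IKError and nothing moves.
- robot.job_done(): hands the job in, once; it reports no verdict.
The state is a dict: "time": time; "q": joint angles; "qvel": joint speeds; "joint_torque": joint torques, N m; "tool_pos": TCP position; "tcp_rot": TCP orientation; "ft_force": force on the tool from outside, world axes, zero at the start; "torque": the same for the moment, N m; "gripper_width": finger opening in m.
Only numpy, scipy, OpenCV 4.12 (cv2) and the standard library are available. Lean on these libraries where they do the work, as an engineer would, in place of code of your own. Each camera call takes 0.05 s, during which the arm holds its last target. There are 200 camera calls.

## Working session

There is one attempt and no reset: what is moved stays moved. The work goes in short steps, each a Python script; the robot and the scene stay as the last script left them, time stands still between calls to the robot, and variables do not carry over. Pictures are saved under pics/ and viewed, about 8 in all and at most 12, crops included, and the job is handed in when it is done.

```bash
ls; mkdir -p pics
python3 - <<'E'
from plant import robot
import cv2,numpy as np
for n in("top","side","wrist"):
    c=robot.get_calibration(n); print(n,{k:np.round(v,3) for k,v in c.items()})
    cv2.imwrite(f"pics/{n}0.png",robot.grab_frame(n))
o=robot.observe();print(o)
E
```

```text
pics
top {'vertical_fov': np.float64(56.819), 'cx': np.float64(282.054), 'cy': np.float64(203.322), 'rvec': array([ 2.203, -2.209,  0.044]), 'tvec': array([0.016, 0.618, 0.991])}
side {'vertical_fov': np.float64(45.853), 'cx': np.float64(284.604), 'cy': np.float64(217.852), 'rvec': array([ 0.13 , -2.809,  1.308]), 'tvec': array([0.625, 0.075, 1.249])}
wrist {'vertical_fov': np.float64(65.706), 'cx': np.float64(286.346), 'cy': np.float64(206.073), 'rvec': array([-2.348, -1.663, -0.259]), 'tvec': array([-0.601, -0.039,  0.379])}
{'time': 0.15, 'q': array([ 5.81137243e+01,  5.98904360e+00,  5.53963013e+00,  8.96071127e+01,
       -4.22491696e-05,  7.75257769e+01]), 'qvel': array([-0.01112595, -0.0133425 ,  0.19431878,  0.03920059,  0.06335454,
        0.04161142]), 'joint_torque': array([ 4.10136956e-03, -5.57357991e+01,  5.04006922e+01,  1.25638521e-02,
       -2.69577722e-04,  5.40513690e-05]), 'tool_pos': array([0.19931637, 0.56573122, 0.30334091]), 'tcp_rot': array([-1.79944799e+02, -1.21684133e-02,  1.60587942e+02]), 'ft_force': array([ 0.36708044, -0.59664063,  0.36356036]), 'torque': array([-0.01585719,  0.01755174,  0.026939  ]), 'gripper_width': 0.08563574425438533}
```

View pics/top0.png

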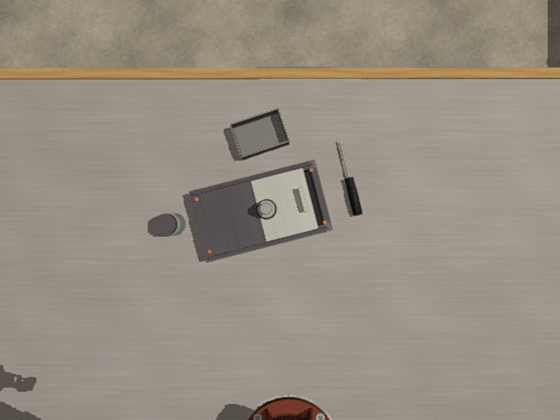

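View pics/side0.png

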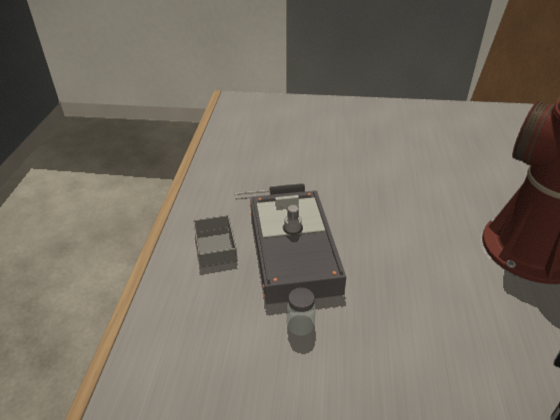

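The top view shows the chest with orange corner dots near (196,199), (311,170), (325,222) and (210,251). The knob is at (266,209), the tab at (299,201), the jar at (167,225), the bin at (260,135) and the driver at (352,180). The side view shows the knob top at about (293,210).

```bash
cat > h.py <<'E'
import cv2,numpy as np
from plant import robot
def cam(n):
    c=robot.get_calibration(n);R=cv2.Rodrigues(np.array(c["rvec"],float))[0];t=np.array(c["tvec"],float).ravel()
    f=210/np.tan(np.radians(c["vertical_fov"])/2)
    return R,t,f,c["cx"],c["cy"]
def ray(n,uv,C=None):
    R,t,f,cx,cy=C or cam(n);d=np.array([(uv[0]-cx)/f,(uv[1]-cy)/f,1.])
    if n=="wrist":
        r=np.hypot(d[0],d[1]);d=np.array([d[0]/r*np.sin(r),d[1]/r*np.sin(r),np.cos(r)]) if r>1e-9 else np.array([0,0,1.])
    return -R.T@t,R.T@d
def onz(n,uv,z,C=None):
    o,d=ray(n,uv,C);return o+d*(z-o[2])/d[2]
def tri(a,b):
    (o1,d1),(o2,d2)=a,b
    s=np.linalg.lstsq(np.c_[d1,-d2],o2-o1,rcond=None)[0];p=o1+d1*s[0];q=o2+d2*s[1]
    return (p+q)/2,np.linalg.norm(p-q)
def orange(im):
    h=cv2.cvtColor(im,cv2.COLOR_BGR2HSV);m=cv2.inRange(h,(3,120,120),(16,255,255))
    n,_,st,c=cv2.connectedComponentsWithStats(m);return [(st[i,4],c[i]) for i in range(1,n) if st[i,4]>=3]
E
python3 - <<'E'
from h import *
for n in("top","side"):
    im=cv2.imread(f"pics/{n}0.png")
    for a,c in orange(im):
        if 150<c[0]<360 and 150<c[1]<300: print(n,a,c.round(1),onz(n,c,.06).round(4))
t=cv2.imread("pics/top0.png")[150:270,180:340];s=cv2.imread("pics/side0.png")[180:300,230:350]
k=lambda i:cv2.resize(i,None,fx=3,fy=3,interpolation=cv2.INTER_CUBIC)
o=np.hstack([k(t)[:, :440],k(s)]);print(o.shape);cv2.imwrite("pics/c1.png",o)
cv2.imwrite("pics/c1.png",np.hstack([cv2.resize(t[20:100,50:150],None,fx=4,fy=4),cv2.resize(s[:80],None,fx=3,fy=4)]))
E
```

```text
top 9 [310.7 169.9] [ 0.6982 -0.0565  0.06  ]
top 10 [196.2 199. ] [0.6273 0.2247 0.06  ]
top 11 [324.2 221.8] [ 0.5704 -0.0889  0.06  ]
top 10 [209.5 251.2] [0.4997 0.1916 0.06  ]
side 4 [308.5 193.5] [ 0.5722 -0.0937  0.06  ]
side 4 [259.5 198.5] [ 0.6994 -0.0603  0.06  ]
side 8 [333.9 272.1] [0.5    0.1889 0.06  ]
side 8 [274.9 279.1] [0.6282 0.2218 0.06  ]
side 3 [263. 285.] [0.6519 0.2413 0.06  ]
(360, 800, 3)
```

View pics/c1.png

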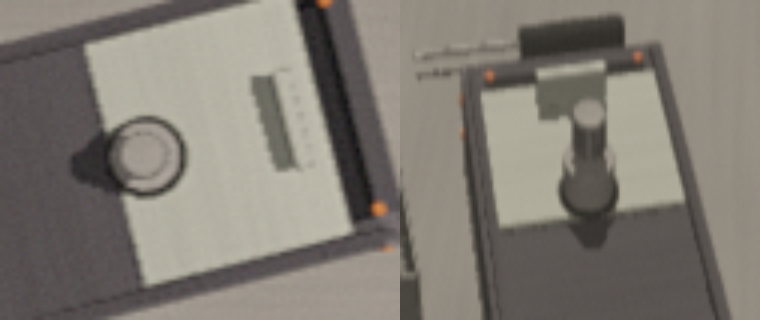

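Run:
```python
from h import *
p,e=tri(ray("top",(265.2,208.2)),ray("side",(293,208)));print(p.round(4),e, onz("top",(265.2,208.2),.126),onz("side",(293,208),.126))
K=[.603,.0515]
print(robot.tip_reach,[robot.observe()[k] for k in('q','tcp_rot')])
for i,q6 in enumerate((170,-10)):
    q=robot.observe()["q"].copy();q[5]=q6
    yaw=q[0]*0+ (15 if i==0 else 195)
    if i==0:
        # choose seed: ik near present, then force q6 branch
        s=robot.ik([K[0],K[1],.29],[180,0,15]);print("ik",s)
        t=np.array(s,float);t[5]=(t[5]-170+180)%360-180+170
        if t[5]>178:t[5]-=360
    else: t[5]-=180
    print(t.round(1));robot.goto_joints(t);robot.pause(.3)
    o=robot.observe();C=cam("wrist");im=robot.grab_frame("wrist");cv2.imwrite(f"pics/w{i}.png",im)
    np.savez(f"w{i}.npz",R=C[0],t=C[1],r=C[2:]);print(o["time"],o["tool_pos"],o["tcp_rot"],o["ft_force"],o["torque"])
a,b=[cv2.imread(f"pics/w{i}.png") for i in(0,1)]
cv2.imwrite("pics/ww.png",cv2.resize(np.hstack([a,b]),(800,300)))
```

```text
[0.6026 0.053  0.1261] 0.00016173449345868222 [0.60273132 0.05304097 0.126     ] [0.60257779 0.05287805 0.126     ]
0.0726 [array([ 5.81137243e+01,  5.98904360e+00,  5.53963013e+00,  8.96071127e+01,
       -4.22491696e-05,  7.75257769e+01]), array([-1.79944799e+02, -1.21684133e-02,  1.60587942e+02])]
ik [ -7.48384225   6.73056786   4.94482085  88.21425298   0.
 157.51615775]
[ -7.5   6.7   4.9  88.2   0.  157.5]
2.7833 [0.60295504 0.05184818 0.29003165] [ 1.79999922e+02 -7.75951205e-04  1.50361470e+01] [-0.31421723 -0.78202489  0.08761406] [0.03720467 0.02592831 0.00657266]
[ -7.5   6.7   4.9  88.2   0.  -22.5]
5.7833 [0.60299349 0.0514947  0.2899815 ] [ 1.79999461e+02 -1.36062976e-03 -1.65005545e+02] [-0.2480689   0.10845659 -0.02025694] [-0.02398261  0.02450189 -0.00875103]
```

View pics/ww.png

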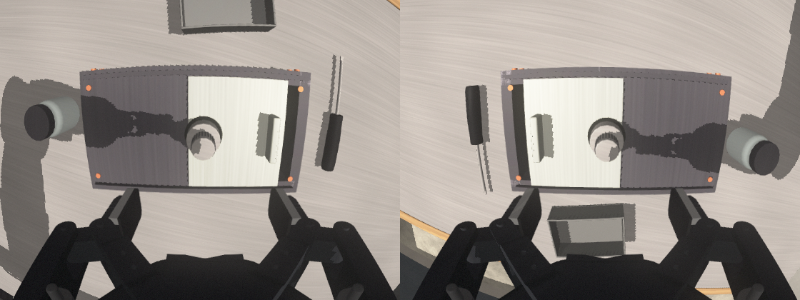

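Both wrist views show the chest, the four orange dots and the knob (top about (204,147) and (606,147) in the half-size montage). I'll get the chest pose from the dots in the two opposite-yaw views and average them.

Run:
```python
from h import *
for i in(0,1):
    d=np.load(f"w{i}.npz");C=(d["R"],d["t"],*d["r"])
    im=cv2.imread(f"pics/w{i}.png")
    P=[(a,onz("wrist",c,.06,C)) for a,c in orange(im)]
    P=[(a,p) for a,p in P if abs(p[0]-.6)<.13 and abs(p[1]-.066)<.18]
    for a,p in P: print(i,a,p.round(4))
    P=[p for a,p in P if a>12]
    if len(P)==4:
        P=np.array(P);m=P.mean(0);u=np.linalg.svd(P-m)[2][0];u*=np.sign(u[1]);print(m,u, "screw",m-.015*u,"yaw",np.degrees(np.arctan2(-u[0],u[1])))
    g=cv2.cvtColor(im,cv2.COLOR_BGR2GRAY)
    cc=np.array(([204,606][i]-400*i,147))*1.4;x,y=cc.astype(int)
    print(cc,onz("wrist",cc,.126,C))
    cr=im[y-45:y+45,x-45:x+45];cv2.imwrite(f"pics/k{i}.png",cr)
cv2.imwrite("pics/kk.png",cv2.resize(np.hstack([cv2.imread(f"pics/k{i}.png") for i in(0,1)]),None,fx=4,fy=4))
```

```text
0 13 [0.6541 0.2246 0.06  ]
0 7 [ 0.7218 -0.0433  0.06  ]
0 47 [0.6275 0.2268 0.06  ]
0 14 [ 0.699  -0.0532  0.06  ]
0 36 [0.4993 0.1943 0.06  ]
0 38 [ 0.5708 -0.0875  0.06  ]
[285.6 205.8] [0.60593282 0.05447052 0.126     ]
1 11 [ 0.5455 -0.0876  0.06  ]
1 4 [0.4769 0.182  0.06  ]
1 3 [ 0.5683 -0.0853  0.06  ]
1 43 [0.4996 0.1945 0.06  ]
1 38 [ 0.6995 -0.0547  0.06  ]
1 36 [0.628  0.2269 0.06  ]
[288.4 205.8] [0.59884001 0.05329289 0.126     ]
```

View pics/kk.png

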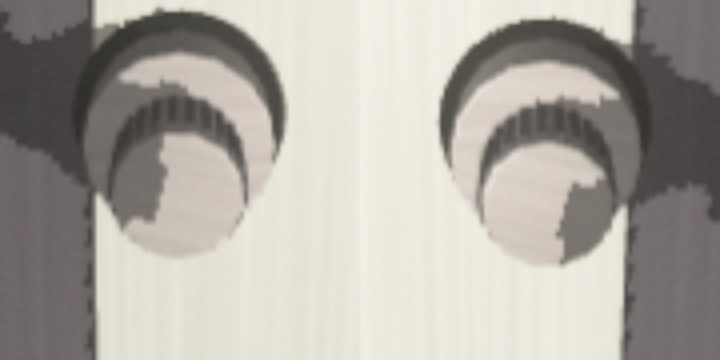

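Run:
```python
from h import *
for i,uv in((0,(284.6,208.7)),(1,(290,211))):
    d=np.load(f"w{i}.npz");C=(d["R"],d["t"],*d["r"]);print(onz("wrist",uv,.126,C))
```

```text
[0.60351316 0.05460403 0.126     ]
[0.60252118 0.05554465 0.126     ]
```

Run:
```python
from h import *
np.set_printoptions(precision=4,suppress=True)
q=robot.observe()["q"].copy();q[5]=157;robot.goto_joints(q)
robot.move_pose([.603,.0546,.25],[180,0,14.2])
print(robot.line_to([.603,.0546,.1746],vel=.08,guard=6))
robot.pause(.3);o=robot.observe();print(o["time"],o["q"],o["tool_pos"],o["ft_force"],o["torque"])
robot.set_gripper(.02);robot.pause(.3)
o=robot.observe();print(o["time"],o["gripper_width"],o["tool_pos"],o["ft_force"],o["torque"])
cv2.imwrite("pics/s1.png",np.hstack([cv2.resize(robot.grab_frame("side")[150:290,230:370],None,fx=3,fy=3),cv2.resize(robot.grab_frame("top")[150:290,200:320],None,fx=3,fy=3)]))
```

```text
False
10.15 [ -7.1846   7.8058  -5.8759  76.2942   0.0005 158.6136] [0.6031 0.0546 0.1749] [0.2814 0.1852 0.2637] [ 0.0042 -0.0011  0.0102]
11.0417 0.02390089066149444 [0.6031 0.0545 0.1749] [-1.7588 -1.5278  5.1992] [-0.2104  0.2511 -0.0308]
```

View pics/s1.png

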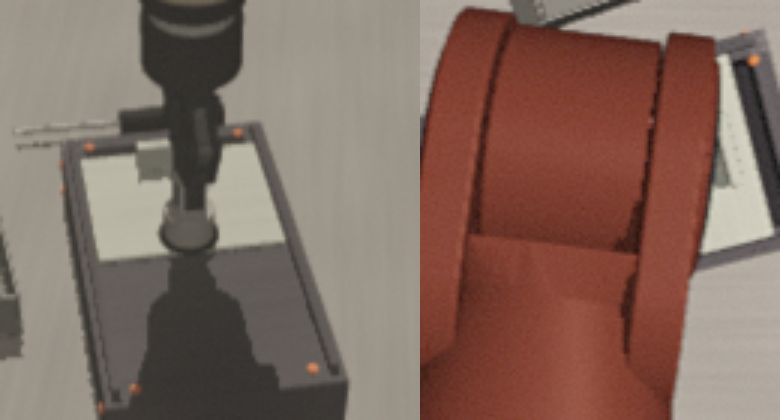

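The side view shows the fingers closed around the knob with the lateral force small. I'll pull up in small steps, watching the force.

Run:
```python
from h import *
np.set_printoptions(precision=3,suppress=True)
o=robot.observe();p=o["tool_pos"].copy();p[2]=.1749;rot=[180,0,14.2]
z0=.1749;
for k in range(16):
    pull=-o["ft_force"][2]
    if pull>10.8: break
    p[2]+=.001 if p[2]-z0<.0055 else .0004
    robot.line_to(p,vel=.02);robot.pause(.08);o=robot.observe()
    print(round(o["time"],2),round(1e3*(p[2]-z0),2),round(1e3*(o["tool_pos"][2]-z0),2),o["ft_force"],o["torque"])
```

```text
11.47 1.0 0.17 [ 0.998 -2.434 -3.954] [-0.418 -0.418  0.018]
11.81 2.0 1.76 [ 2.38  -1.354 -6.112] [-0.413 -0.264  0.013]
12.14 3.0 2.89 [ 2.053 -2.723 -5.764] [-0.381 -0.189  0.007]
12.47 4.0 3.9 [-0.042 -2.521 -6.741] [-0.427 -0.105 -0.05 ]
12.81 5.0 4.93 [-0.602 -2.502 -7.802] [-0.353 -0.093  0.011]
13.14 6.0 5.9 [-0.226 -2.253 -8.157] [-0.374  0.012  0.   ]
13.47 6.4 6.36 [ 0.297 -2.136 -8.524] [-0.438  0.004 -0.051]
13.81 6.8 6.78 [ 0.384 -1.896 -7.672] [-0.315  0.06  -0.015]
14.14 7.2 7.12 [-0.365 -1.001 -9.404] [-0.366  0.077 -0.003]
14.47 7.6 7.42 [ 0.346 -1.524 -9.833] [-0.281 -0.034  0.022]
14.81 8.0 7.78 [  1.085  -1.152 -12.32 ] [-0.296 -0.086 -0.02 ]
```

```bash
cat > turn.py <<'E'
from h import *
import sys
np.set_printoptions(precision=2,suppress=True)
z0=.1749;maxdeg=float(sys.argv[1]);yaw,px,py,pz=np.load("st.npy") if len(sys.argv)>2 else (14.2,*robot.observe()["tool_pos"][:2],z0+.008)
p=np.array([px,py,pz]);done=0;hits=0
while done<maxdeg:
    o=robot.observe();F=o["ft_force"];pull=-F[2];lift=1e3*(o["tool_pos"][2]-z0)
    s=pull-(5+.5*max(lift-.3,0))
    tq=o["torque"][2]
    print(f"{o['time']:.2f} yaw{yaw:.0f} lift{lift:.2f} pull{pull:.1f} s{s:.1f} tz{tq:.2f} xy{F[:2]}")
    if pull>18.5 or pull<3: print("ABORT force");break
    hits=hits+1 if abs(tq)>.5 else 0
    if hits>1: print("STOP torque");break
    dz=.7 if s<1 else np.clip((3-s)*.08,-.5,.3)
    if lift>18.6: dz=min(dz,0)
    p[2]+=dz*1e-3
    p[:2]+=np.clip(.015e-3*F[:2],-1e-4,1e-4)*(np.abs(F[:2])>2)
    yaw+=4;done+=4
    robot.line_to(p,vel=.02,rotation=[180,0,(yaw+180)%360-180]);robot.pause(.06)
np.save("st.npy",[yaw,*p])
E
python3 turn.py 32
```

```text
14.81 yaw14 lift7.78 pull12.3 s3.6 tz-0.02 xy[ 1.08 -1.15]
15.12 yaw18 lift7.86 pull13.2 s4.4 tz0.11 xy[ 0.88 -1.6 ]
15.43 yaw22 lift7.82 pull12.8 s4.1 tz0.10 xy[ 1.2 -1.9]
15.73 yaw26 lift7.77 pull12.1 s3.3 tz0.08 xy[ 1.29 -2.53]
16.04 yaw30 lift7.72 pull11.8 s3.1 tz0.03 xy[ 0.59 -2.29]
16.35 yaw34 lift7.72 pull11.4 s2.7 tz0.06 xy[ 0.55 -2.57]
16.66 yaw38 lift7.73 pull12.1 s3.4 tz0.07 xy[ 0.1  -1.98]
16.97 yaw42 lift7.73 pull11.6 s2.9 tz0.06 xy[ 0.49 -1.07]
```

```bash
python3 turn.py 80 c
```

```text
17.27 yaw46 lift7.72 pull12.2 s3.4 tz0.11 xy[ 1.11 -1.9 ]
17.58 yaw50 lift7.69 pull12.3 s3.6 tz0.06 xy[ 0.02 -2.  ]
17.89 yaw54 lift7.66 pull11.3 s2.6 tz0.04 xy[ 0.7  -2.41]
18.20 yaw58 lift7.68 pull12.0 s3.3 tz0.10 xy[ 0.63 -1.74]
18.51 yaw62 lift7.65 pull11.3 s2.6 tz0.04 xy[ 0.47 -1.3 ]
18.82 yaw66 lift7.69 pull12.2 s3.5 tz0.08 xy[ 0.8  -2.88]
19.12 yaw70 lift7.66 pull11.4 s2.7 tz0.07 xy[-0.13 -2.68]
19.43 yaw74 lift7.66 pull11.6 s2.9 tz0.03 xy[ 1.54 -2.14]
19.74 yaw78 lift7.65 pull11.8 s3.2 tz0.11 xy[ 0.71 -1.75]
20.05 yaw82 lift7.63 pull12.8 s4.2 tz0.08 xy[ 1.73 -1.6 ]
20.36 yaw86 lift7.65 pull10.9 s2.2 tz0.10 xy[ 0.86 -1.14]
20.67 yaw90 lift7.78 pull10.1 s1.4 tz0.01 xy[ 0.51 -2.  ]
20.98 yaw94 lift7.87 pull8.6 s-0.1 tz0.04 xy[ 0.45 -1.07]
21.28 yaw98 lift8.47 pull9.6 s0.5 tz0.08 xy[ 0.67 -0.94]
21.59 yaw102 lift9.10 pull9.2 s-0.2 tz0.10 xy[ 0.48 -2.14]
21.90 yaw106 lift9.77 pull10.0 s0.3 tz0.06 xy[ 1.19 -1.33]
22.21 yaw110 lift10.47 pull10.0 s-0.1 tz0.07 xy[ 1.02 -1.61]
22.52 yaw114 lift11.17 pull10.5 s0.1 tz0.09 xy[ 2.36 -1.99]
22.82 yaw118 lift11.87 pull10.3 s-0.5 tz0.08 xy[ 1.78 -2.48]
23.13 yaw122 lift12.56 pull11.1 s-0.0 tz0.13 xy[ 2.71 -1.33]
```

Thread caught at yaw ≈ 87°, and the screw is climbing inside its axial play. I'll continue to the stop, expected at about 179°.

```bash
python3 turn.py 76 c
```

```text
23.44 yaw126 lift13.28 pull11.5 s0.0 tz0.09 xy[ 3.06 -1.45]
23.75 yaw130 lift13.97 pull12.1 s0.3 tz0.07 xy[ 2.28 -1.38]
24.06 yaw134 lift14.61 pull12.1 s-0.1 tz0.06 xy[ 1.94 -1.06]
24.37 yaw138 lift15.31 pull13.1 s0.6 tz0.08 xy[ 2.04 -1.9 ]
24.68 yaw142 lift16.04 pull13.5 s0.6 tz0.00 xy[ 1.45 -1.65]
24.98 yaw146 lift16.73 pull13.4 s0.2 tz0.06 xy[ 2.02 -1.42]
25.29 yaw150 lift17.40 pull14.4 s0.9 tz0.14 xy[ 1.76 -1.65]
25.60 yaw154 lift18.01 pull15.6 s1.8 tz0.11 xy[ 3.29 -2.09]
25.91 yaw158 lift18.16 pull16.3 s2.4 tz0.06 xy[ 1.88 -2.57]
26.22 yaw162 lift18.26 pull17.7 s3.7 tz0.05 xy[ 3.47 -1.22]
26.52 yaw166 lift18.25 pull17.0 s3.1 tz0.09 xy[ 2.21 -0.35]
26.83 yaw170 lift18.27 pull17.1 s3.1 tz0.09 xy[ 1.84 -0.59]
27.14 yaw174 lift18.31 pull17.3 s3.3 tz-0.13 xy[ 2.27 -0.51]
27.45 yaw178 lift18.36 pull18.4 s4.4 tz-0.43 xy[5.37 1.73]
27.76 yaw182 lift18.36 pull18.1 s4.0 tz-0.70 xy[5.5  2.37]
28.07 yaw186 lift18.26 pull12.8 s-1.2 tz-0.17 xy[-1.58  0.14]
28.38 yaw190 lift18.82 pull17.4 s3.2 tz-0.34 xy[2.56 1.1 ]
28.68 yaw194 lift18.87 pull15.6 s1.3 tz-0.54 xy[0.36 2.18]
28.99 yaw198 lift19.10 pull15.8 s1.4 tz-0.48 xy[5.08 3.84]
```

The torque rise at yaw 178–182° is the hard stop, followed by a slight slip of the grip. The screw is parked. I'll ease the load onto the insert before letting go.

Run:
```python
from h import *
z0=.1749
yaw,*p=np.load("st.npy");p=np.array(p)
for k in range(24):
    o=robot.observe();pull=-o["ft_force"][2]
    print(f"{o['time']:.2f} {1e3*(o['tool_pos'][2]-z0):.2f} {pull:.1f}")
    if pull<2.5: break
    p[2]-=.0004 if pull>7 else .0002
    robot.line_to(p,vel=.02);robot.pause(.04)
robot.set_gripper(.06);robot.pause(.3);o=robot.observe();print(o["time"],o["gripper_width"],o["ft_force"],o["q"])
p[2]=.26;robot.line_to(p,vel=.15)
for n in("side","top"): cv2.imwrite(f"pics/{n}2.png",robot.grab_frame(n))
cv2.imwrite("pics/s2.png",cv2.resize(cv2.imread("pics/side2.png")[160:300,220:370],None,fx=4,fy=4))
```

```text
29.30 18.96 11.9
29.59 18.61 9.6
29.88 18.26 7.2
30.18 17.99 5.9
30.47 17.95 4.1
30.76 17.81 4.0
31.05 17.73 4.1
31.34 17.62 3.2
31.63 17.55 3.0
31.93 17.44 1.7
32.6667 0.060333040704914874 [ 0.5913789  -0.65110882 -0.48381864] [-7.20920994e+00  7.53544924e+00 -4.45382647e+00  7.80120470e+01
 -4.82973369e-03 -2.94074499e+01]
```

View pics/s2.png

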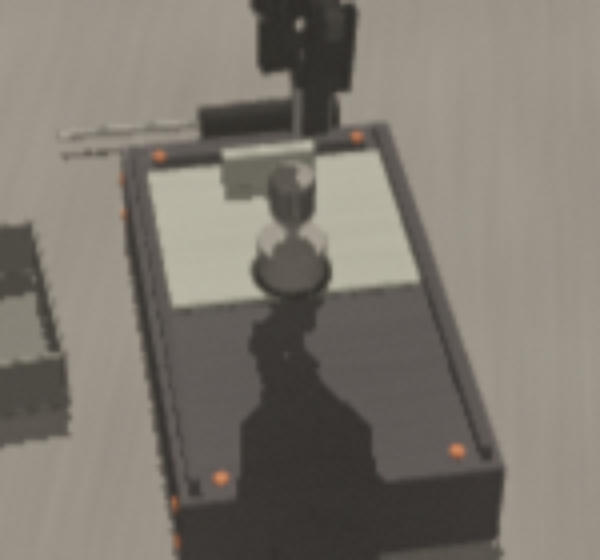

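The side view shows the knob raised clear of the insert, its top near (292.8,203), against (293,208) before. I'll check the heights of the knob and the tab.

Run:
```python
from h import *
p,e=tri(ray("top",(303.7,199.2)),ray("side",(287,196.7)));print("tab",p.round(4),e)
a=np.radians(14.1);y=np.array([-np.sin(a),np.cos(a)]);print("pred",np.array([.603,.0546])-.09*y)
o,d=ray("side",(292.8,203));n=np.array([.603,.0546])
s=((n-o[:2])@d[:2])/(d[:2]@d[:2]);print("knob now",o+s*d)
# knob measured by differences of the two side pictures, vertical shift
ims=[cv2.cvtColor(cv2.imread(f"pics/side{i}.png"),cv2.COLOR_BGR2HSV) for i in(0,2)]
for im in ims: print(im[196:216,293,2])
```

```text
tab [ 0.6247 -0.0372  0.0889] 2.198263232248597e-05
pred [ 0.62492535 -0.03268848]
knob now [0.6030685  0.05460498 0.1423471 ]
[170 155 118 102 100 101 102 100 113 143 155 156 156 159 162 135  94  80
  80  83]
[176 161 124 108 133 120  95  95  98  95  92  93  88  84  83  84  85  85
  79  82]
```

Run:
```python
from h import *
np.set_printoptions(precision=3,suppress=True)
a=np.radians(14.1);y=np.array([-np.sin(a),np.cos(a)]);T=np.array([.6247,-.035])
P=lambda s,z:[*(T+s*y),z]
R=[180,0,194.1-360]
robot.line_to(P(-.038,.26),vel=.2,rotation=R);robot.set_gripper(0.)
print("hit",robot.line_to(P(-.038,.1506),vel=.1,guard=5));robot.pause(.2)
o=robot.observe();print(o["time"],o["tool_pos"],o["ft_force"])
print("guard",robot.line_to(P(.075,.1506),vel=.04,guard=10))
o=robot.observe();s=(o["tool_pos"][:2]-T)@y;print(o["time"],"s",s,o["ft_force"],o["ft_force"][:2]@y)
robot.pause(.2);o=robot.observe();print((o["tool_pos"][:2]-T)@y,o["ft_force"][:2]@y)
for n in("side","top"): cv2.imwrite(f"pics/{n}3.png",robot.grab_frame(n))
cv2.imwrite("pics/s3.png",cv2.resize(cv2.imread("pics/side3.png")[160:300,220:370],None,fx=4,fy=4))
```

```text
hit False
36.2167 [ 0.634 -0.072  0.151] [ 0.059 -0.197 -0.127]
guard True
38.45 s 0.06332372743335668 [ 1.164 -3.721  1.738] -3.8921248641218127
0.06323393958071233 -3.607233233344297
```

View pics/s3.png

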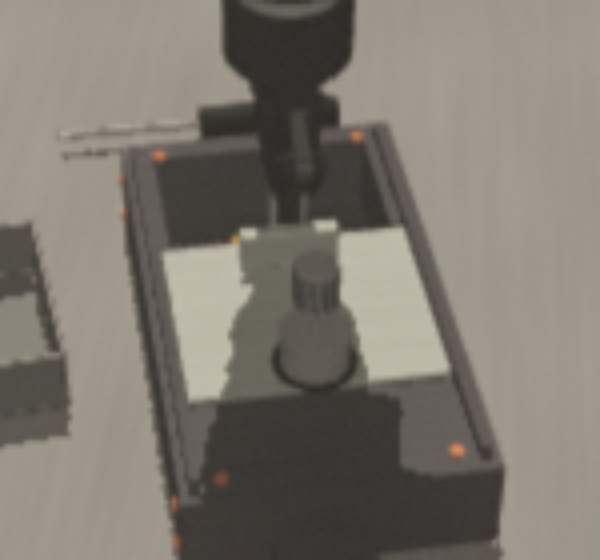

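The side view shows the cover slid open, with the tab's upper edge at crop (290,230), or full picture (292.5,217.5). The knob is still up. I'll back off and verify.

Run:
```python
from h import *
a=np.radians(14.1);y=np.array([-np.sin(a),np.cos(a)]);T=np.array([.6247,-.035])
P=lambda s,z:[*(T+s*y),z]
robot.line_to(P(.025,.1506),vel=.1);robot.line_to(P(.0,.30),vel=.2)
q=robot.observe()["q"].copy();q[0]-=35;robot.goto_joints(q)
robot.pause(.2);o=robot.observe();print(o["time"],o["ft_force"])
s,t=robot.grab_frame("side"),robot.grab_frame("top")
cv2.imwrite("pics/side4.png",s);cv2.imwrite("pics/top4.png",t)
cv2.imwrite("pics/s4.png",np.hstack([cv2.resize(t[160:260,190:340],None,fx=2.6,fy=4),cv2.resize(s[180:280,240:370],None,fx=3,fy=4)]))
```

```text
41.7917 [-1.19610477  0.55033121 -0.8311537 ]
```

View pics/s4.png

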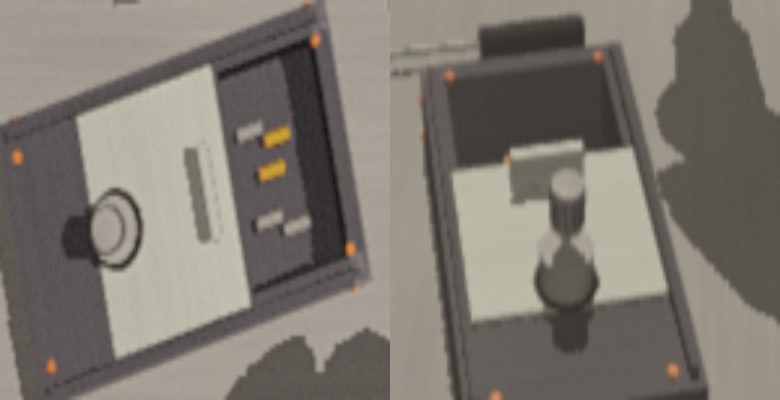

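Run:
```python
from h import *
p,e=tri(ray("top",(270.8,207.5)),ray("side",(292.3,216.2)));print("tab",p,e,"moved",np.linalg.norm(p[:2]-[.6247,-.0372]))
k,e=tri(ray("top",(231.2,217.25)),ray("side",(299.3,225)));print("knob",k,e,"moved",np.linalg.norm(k[:2]-[.6026,.053]))
robot.job_done()
```

```text
tab [0.60501498 0.04110213 0.09084396] 0.0002794441977719529 moved 0.08073861417006206
knob [0.58247553 0.12877099 0.14000055] 0.00027229200280719815 moved 0.07839793777826742
the job is handed in; nothing more can be done
```

The screw is parked up by itself, the cover is fully open, and I handed the job in at about 42 s of the 72 s allowed. `job_done` reports no verdict, so what follows are my own last checks.

- **Screw:** I pulled it up about 7 mm with about 12 N and turned it anticlockwise. The thread caught after about 73°, and I followed it up to the hard stop. I then eased its load onto the insert before letting go.
- **Cover:** I pushed it open by the tab with closed fingers until it met its stop, then backed the arm clear.
- **Last camera check:** The tab had moved 80.7 mm and the knob 78.4 mm, so the cover is open about 80 mm. The knob top is at z ≈ 0.140 m, 14 mm above its down position, with nothing holding it. The arm is clear of everything.

- **Pull over target:** The pull went above the 10–15 N target near the top of the thread, reaching about 18.4 N. The spring takes 14 N of that there, so by my estimate the insert saw about 4 N net.
- **Grip slip:** The grip slipped slightly at the hard stop because I kept turning about 16° past it.
- **Position disagreement:** The wrist camera and the fixed cameras disagreed by about 2 mm on the screw's position. I used a value between them, and the sideways forces while gripping stayed under 7 N.
- **Bystanders:** I did not re-measure the jar, screwdriver and bin at the end. No move went near them.

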